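# Stand the fallen measuring cylinder up by way of the angled rest

## Robot

A 6-joint arm with a two-finger parallel gripper is mounted at the origin on a cart in front of the work surface, level with it; the furniture and walls round the work are solid. World frame = base frame: x ahead of the robot, y to its left, z up, the work surface at z = 0. Lengths are in m, angles in rad, forces in N, time in s.
With the tool pointing down it reaches from about 0.3 to 0.825 m from the base axis. Payload 5.4 kg.
Tool frame: the origin (TCP) lies midway between the tips of the shut fingers; the grasp point (between the pads) lies 19 mm behind it; z points along the fingers, y is the line along which they close (so a half turn about z gives the same grasp; the last joint's range is limited). The gripper opens to 92 mm and grips with 3 to 60 N. Pads are 20 mm wide; open, the fingers measure 128 mm over their backs; the gripper's body (75 mm by 189 mm) begins 69 mm behind the grasp point.
Start: joints at [-1.325, 0.158, 1.597, -0, 1.386, -0.21], TCP at [0.253, -0.516, 0.215] pointing down, gripper open.
Joint ranges: [-2.91, 2.91], [-0.94, 2.29], [0.18, 2.7], [-1.29, 4.43], [0.17, 2.64], [-3, 3]. Speed limits (rad/s): [2.57, 2.57, 3.14, 3.14, 3.14, 3.14].

## Interface

Orientations are given as a rotation vector (axis times angle).
In Python, from bench import ctrl, hand, solver, viewer, spotter, readout gives the robot as it stands. Calls block until the motion is done:
- ctrl.move_ptp(position, orientation): joint-space move of the TCP to a pose.
- ctrl.move_straight(position, ori=None, vel=0.15, f_stop=None): straight line of the TCP; ori=None keeps the orientation; vel is the mean speed in m/s. With f_stop (N) it stops when the force on the tool has changed by that much, and returns True; else False.
- ctrl.movej(angles): joint-space move.
- hand.gripper_to(opening, effort=None): opening from 0.0 (shut) to 1.0 (fully open); effort is the grip in N (None keeps the last); returns when the fingers have stopped.
- ctrl.sleep(seconds).
- solver.solve_ik(position, orientation): joint angles nearest the present ones, or None.
- viewer.capture(name): name is "side" or "top" or "wrist"; returns (picture, depth): 384x512x3 uint8, red, green, blue; 384x512 float32, m along the optical axis (not along the pixel's ray), 0 where there is no reading.
- viewer.get_calibration(name): a dict with "fovy" (degrees; the focal length in pixels is half the picture's height over the tangent of half this angle, whatever the lens; pixels are square), "cx", "cy" (the principal point, pixels), "position" and "orientation" of the camera in the world. Camera axes: x right, y down, z forward; pixel columns grow to the right and rows downward; lengths in m; the calibration is good to about 2 mm. The wrist camera is an equidistant fisheye: a pixel r from the principal point sees the ray r / f radians off the axis. A picture is of the moment at which its call begins: read the wrist's pose just before it. get_calibration takes no time and is no camera call; for the wrist camera it gives the pose at the moment of the call.
A pose or a line that the arm cannot do raises ctrl.PlanningError and nothing moves.
- ctrl.finish_job(): hands the job in; it is judged then, once.
Trained networks look in the newest picture that a camera, given by its name, has taken for a name from the list of things; names that differ only in an ending like _2 or _b are one class to them, and where a whole thing is asked for, a point or a joint stands for the part that bears it (a point fixed in the world has none). Each returns a list of dicts, best first, with "p" (0 to 1); they miss things now and then, are a little off and sometimes report something else, mostly with a low value. They report only what shows in the picture. A call takes as long as a camera call. They do not tell look-alikes from the thing itself.
- spotter.search_frame(name, camera): "position" ([x, y, z] in m, in world coordinates, good to about 4 mm: the middle of the surface that is visible of it).
- spotter.pinpoint(name, camera): "position" ([x, y, z] in m, in world coordinates, good to about 4 mm: a listed point, or the origin of a listed thing).
Readings, each from a call of its own:
- readout.current_clock(): time.
- readout.current_joint_positions(): joint angles.
- readout.current_qd(): joint speeds.
- readout.current_effort(): joint torques, N m.
- readout.current_tool_pos(): TCP position.
- readout.current_eef_rot(): TCP orientation.
- readout.current_contact_force(): force on the tool from outside, world axes, zero at the start.
- readout.current_wrist_torque(): the same for the moment, N m.
- readout.current_opening(): opening from 0.0 (shut) to 1.0 (fully open).
- readout.current_finger_force(): force on a finger pad.
Only numpy, scipy, OpenCV 4.12 (cv2) and the standard library are available. Lean on these libraries where they do the work, as an engineer would, in place of code of your own. Each camera call takes 0.05 s, during which the arm holds its last target. There are 200 camera calls.

## Task

The glass measuring cylinder is lying on the table. Park it in the angled rest, foot against the low ledge, and let go of it there; then take it by the tube with a fresh grip, and stand it upright on its foot in the middle of the round filling stand, setting it down gently rather than dropping it, and let go. Leave everything else where it is.

Things in the scene. Friction and masses are not known exactly. Their poses are not given: they have to be found in the camera images.
- cylinder: Glass measuring cylinder, 0.11 to 0.18 kg, 204 mm tall: round tube, 28 mm outside diameter, on a blue hexagonal foot 14 mm thick, 62 mm over flats (its x), 70 over corners (its y). Origin: centre of the foot's underside; +z up the tube. Balance point 80 mm up z. Starts lying on foot and rim, +x down, pointing roughly away from the robot, its axis about 25 mm above the table at the balance point.
- cylinder_rim (a point): Centre of the cylinder's open top end, 204 mm along its z from its origin. While it lies, the tube slopes 5 degrees down towards this end.
- rest: Fixed angled block: base 170 x 84 x 10 mm, a grey beam rising at 45 degrees towards its +x (roughly away from the robot), blue V cradles on it, a grey ledge square to the slope at its low end. Origin: centre of the base's underside, z up. A parked cylinder leans at 45 degrees, foot underside on the ledge, its axis running from rest_foot to rest_rim.
- rest_foot (a point): Where the foot's underside centre comes when parked; 50 mm above the table, x = -60 mm in the rest's frame. Along the axis from here the Vs (45 mm wide, tops 3 mm below the axis) hold the tube at 52-66 and 120-138 mm; between them is an open window for the fingers, where the beam lies 31 mm below the axis.
- rest_rim (a point): Where the rim's centre comes when parked; 204 mm up the 45 degree slope from rest_foot. The parked tube is free all round beyond 138 mm; it can be laid in or lifted straight up or square to the slope.
- stand: Fixed round filling stand: aluminium disc 120 mm across with a black rubber top 110 mm across, level, top face 20 mm above the table. Origin at the centre of its underside, z up.
- can: Bystander, to be left alone: open ribbed tin can, 104 mm wide, 121 high. Origin at the centre of its underside.
- dropper_bottle: Bystander, to be left alone: amber dropper bottle, 31 mm wide, 100 high. Origin at the centre of its underside.
- flask: Bystander, to be left alone: conical glass flask, 68 mm wide, 110 high. Origin at the centre of its underside.
- vial: Bystander, to be left alone: white sample vial, 33 mm wide, 64 high. Origin at the centre of its underside.
- stopwatch: Bystander, to be left alone: round stopwatch lying flat, 63 x 52 x 14 mm. Origin at the centre of its underside.
- weight: Bystander, to be left alone: small brass calibration weight, 19 mm wide, 26 high. Origin at the centre of its underside.
There are look-alikes about, which are no part of the job. There is more than one size of the stand; the one meant has the size given above.

How it is judged:
By the outcome, as a careful person would: the job done as asked, in the order asked, and still so for the second after the job is handed in, with the robot touching nothing.
It also fails if it takes over 61 s, if anything falls off the work surface, if the arm or the gripper's body presses on something with over 40 N, if the wrist force passes 120 N, or if a joint passes its speed limit or range.

## Working session

There is one attempt and no reset: what is moved stays moved. The work goes in short steps, each a Python script; the robot and the scene stay as the last script left them, time stands still between calls to the robot, and variables do not carry over. Pictures are saved under pics/ and viewed, at most 10 in all, crops included, and the job is handed in when it is done.

```bash
mkdir -p pics; ls; cat > h.py <<'E'
import numpy as np, cv2
from scipy.spatial.transform import Rotation as R
from bench import ctrl, hand, solver, viewer, spotter, readout
def cal(n):
    c=viewer.get_calibration(n); f=192/np.tan(np.radians(c['fovy'])/2)
    o=np.array(c['orientation'],float); Rm=R.from_rotvec(o).as_matrix() if o.size==3 else o.reshape(3,3)
    return f,c['cx'],c['cy'],np.array(c['position']),Rm
def cloud(n,d,c=None):
    f,cx,cy,p,Rm=c or cal(n)
    v,u=np.mgrid[0:d.shape[0],0:d.shape[1]]
    if n=='wrist':
        x,y=u-cx,v-cy; r=np.hypot(x,y)+1e-9; t=np.tan(r/f)/r
        P=np.stack([x*t*d,y*t*d,d],-1)
    else: P=np.stack([(u-cx)/f*d,(v-cy)/f*d,d],-1)
    W=P@Rm.T+p; W[d<=0]=np.nan
    return W
def px(n,P):
    f,cx,cy,p,Rm=cal(n); q=Rm.T@(np.array(P)-p); return (round(cx+f*q[0]/q[2]),round(cy+f*q[1]/q[2]))
def save(n,img): cv2.imwrite('pics/'+n+'.png',img[...,::-1])
E
python3 - <<'E'
from h import *
for n in('top','side'):
    im,d=viewer.capture(n); save(n+'0',im); np.save(n+'.npy',d)
    print(n,cal(n)[3])
    for k in ('cylinder','cylinder_rim','rest','rest_foot','rest_rim','stand'):
        for r in spotter.pinpoint(k,n): print(k,np.round(r['position'],3),round(r['p'],2),px(n,r['position']))
print(readout.current_clock())
E
```

```text
pics
top [ 0.43781764 -0.18681867  1.33433724]
cylinder [ 0.446 -0.067  0.028] 0.63 (218, 240)
cylinder_rim [ 0.646 -0.057  0.013] 0.88 (216, 184)
rest [ 0.57   0.195 -0.001] 0.7 (146, 206)
rest_foot [0.512 0.208 0.05 ] 0.6 (137, 221)
rest_rim [0.652 0.176 0.192] 0.93 (135, 174)
stand [ 0.531 -0.287  0.003] 0.68 (281, 216)
stand [ 0.41  -0.636 -0.002] 0.65 (380, 249)
side [0.09116424 0.9124063  1.12469232]
cylinder [ 0.446 -0.065  0.033] 0.89 (275, 253)
cylinder_rim [ 0.649 -0.062  0.011] 0.95 (217, 241)
rest [ 0.567  0.195 -0.002] 0.6 (203, 311)
rest [0.4   0.132 0.003] 0.55 (265, 311)
rest_foot [0.513 0.206 0.05 ] 0.91 (217, 308)
rest_foot [ 0.393 -0.475 -0.   ] 0.24 (327, 190)
rest_rim [ 0.716 -0.095 -0.003] 0.52 (204, 232)
stand [ 0.539 -0.29  -0.   ] 0.96 (273, 210)
0.7
```

View pics/top0.png

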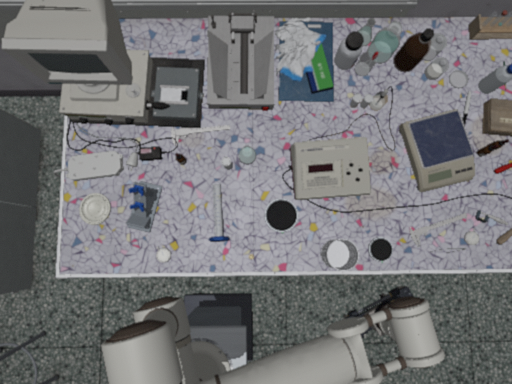

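View pics/side0.png

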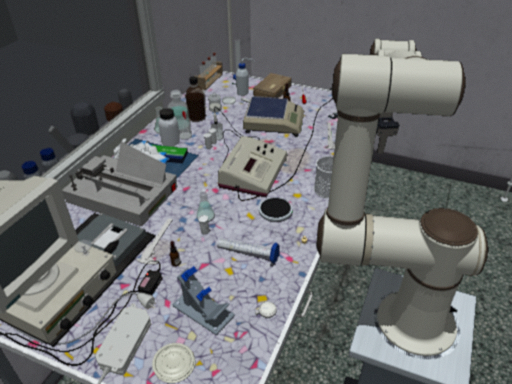

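Candidates: the cylinder is the tube with the blue foot at top px (218,215); the white rod at (203,132) is the only thing like it. For the stand, the large dark disc at (281,216) competes with the small dark disc at (380,249) and the dish at (95,209). The rest, with its blue Vs, is at (140,205). I'll measure the discs, check reachability and take a close look.

```bash
cat >> h.py <<'E'
def ori(yaw,p,s=1):
    h=np.array([np.cos(yaw),np.sin(yaw),0]); l=np.array([-h[1],h[0],0])*s
    z=np.array([0,0,-np.cos(p)])+np.sin(p)*h
    return R.from_matrix(np.c_[np.cross(l,z),l,z])
def tcp(g,o): return np.array(g)+0.019*o.as_matrix()[:,2]   # grasp point -> TCP
FOOT=np.array([.5125,.207,.05]); RY=np.radians(-12.4)
def axis(yaw,e): return np.array([np.cos(yaw)*np.cos(e),np.sin(yaw)*np.cos(e),np.sin(e)])
AX=axis(RY,np.pi/4); NRM=np.array([-np.cos(RY)*.7071,-np.sin(RY)*.7071,.7071])
CY=np.radians(1.8); C0=np.array([.446,-.066,.031]); D=.093
E
python3 - <<'E'
from h import *
W=cloud('top',np.load('top.npy'))
for c in ((.535,-.289),(.41,-.636),(.4,.132)):
    m=np.isfinite(W[...,2])&(np.hypot(W[...,0]-c[0],W[...,1]-c[1])<.09)&(W[...,2]>.012)&(W[...,2]<.03)
    P=W[m]; 
    if len(P)>5:
        (x,y),r=cv2.minEnclosingCircle(P[:,:2].astype(np.float32)); print(c,len(P),x,y,'diam',2*r,'z',np.median(P[:,2]),'mean',P.mean(0), 'eqdiam')
g=C0+D*axis(CY,np.radians(-5)); print('grasp',g)
S=np.array([.535,-.289,.02]); sy=np.arctan2(S[1],S[0])
for s in(1,-1):
  for nm,G,o in (('above',g+[0,0,.15],ori(CY,0,s)),('grasp',g,ori(CY,0,s)),('park',FOOT+D*AX,ori(RY,np.radians(50),s)),('park+',FOOT+D*AX+.06*NRM,ori(RY,np.radians(50),s)),
   *[(f're{p}',FOOT+D*AX,ori(RY,np.radians(p),s)) for p in(15,25,45)],
   *[(f'st{p} {round(yw,1)}',S+[0,0,D],ori(yw,np.radians(p),s)) for p in(60,70,90) for yw in (sy,sy+.4)]):
    q=solver.solve_ik(tcp(G,o),o.as_rotvec()); print(s,nm,None if q is None else np.round(q,2))
E
```

```text
(0.535, -0.289) 909 0.5479482412338257 -0.29293331503868103 diam 0.15198279917240143 z 0.020231067141411208 mean [ 0.53319592 -0.28568884  0.0201956 ] eqdiam
(0.41, -0.636) 383 0.4100160002708435 -0.6324402093887329 diam 0.08636648952960968 z 0.015102798176192422 mean [ 0.40968333 -0.63239227  0.01526388] eqdiam
(0.4, 0.132) 144 0.40286514163017273 0.13110728561878204 diam 0.05996740609407425 z 0.015184155704208724 mean [0.39816612 0.12716196 0.01541199] eqdiam
grasp [ 0.53860039 -0.06308992  0.02289452]
1 above [-0.34  0.13  1.75 -0.    1.26 -1.94]
1 grasp [-0.34  0.34  1.83 -0.    0.96 -1.94]
1 park None
1 park+ [ 0.38 -0.06  2.23 -1.18  0.48 -0.03]
1 re15 [ 0.17  0.21  1.8  -0.13  0.89 -1.11]
1 re25 [ 0.21  0.14  1.93 -0.28  0.69 -0.96]
1 re45 [ 0.3   0.1   2.12 -1.07  0.41 -0.16]
1 st60 -0.5 [-0.85  0.04  2.38  2.31  0.42  2.18]
1 st60 -0.1 [-1.09  0.12  2.28  1.59  0.81  2.46]
1 st70 -0.5 [-0.88  0.16  2.41  2.58  0.71  1.88]
1 st70 -0.1 [-1.14  0.24  2.31  1.81  0.99  2.19]
1 st90 -0.5 [-0.9   0.54  2.35  2.73  1.34  1.67]
1 st90 -0.1 [-1.19  0.58  2.24  2.03  1.43  1.86]
-1 above [-0.34  0.13  1.75 -0.    1.26  1.2 ]
-1 grasp [-0.34  0.34  1.83 -0.    0.96  1.2 ]
-1 park None
-1 park+ None
-1 re15 [ 0.17  0.21  1.8  -0.13  0.89  2.03]
-1 re25 [ 0.21  0.14  1.93 -0.28  0.69  2.18]
-1 re45 [ 0.3   0.1   2.12 -1.07  0.41  2.98]
-1 st60 -0.5 [-0.85  0.04  2.38  2.31  0.42 -0.96]
-1 st60 -0.1 [-1.09  0.12  2.28  1.59  0.81 -0.68]
-1 st70 -0.5 [-0.88  0.16  2.41  2.58  0.71 -1.26]
-1 st70 -0.1 [-1.14  0.24  2.31  1.81  0.99 -0.95]
-1 st90 -0.5 [-0.9   0.54  2.35  2.73  1.34 -1.47]
-1 st90 -0.1 [-1.19  0.58  2.24  2.03  1.43 -1.29]
```

```bash
cat >> h.py <<'E'
CY=np.radians(1.8); STAND=np.array([.534,-.287,.02])
P1=np.radians(-18); P2=P1+np.radians(50)
def go(G,o,**k): ctrl.move_straight(tcp(G,o),o.as_rotvec(),**k)
E
python3 - <<'E'
from h import *
g=C0+D*axis(CY,np.radians(-5)); o=ori(CY,P1,-1)
for nm,G,oo in (('grasp',g+[0,0,.005],o),('park',FOOT+D*AX,ori(RY,P2,-1)),('park+',FOOT+D*AX+.08*NRM,ori(RY,P2,-1)),('up',g+[0,0,.2],o)):
    q=solver.solve_ik(tcp(G,oo),oo.as_rotvec()); print(nm,None if q is None else np.round(q,2))
G=g+[0,0,.17]; ctrl.move_ptp(tcp(G,o),o.as_rotvec())
im,d=viewer.capture('wrist'); save('w1',cv2.resize(im,(768,576)))
for k in('cylinder','cylinder_rim'):
    for r in spotter.pinpoint(k,'wrist'): print(k,np.round(r['position'],4),round(r['p'],2))
print(readout.current_clock(), readout.current_opening())
E
```

```text
grasp [-0.28  0.56  1.56 -0.1   1.33  1.29]
park [ 0.24  0.11  2.   -0.45  0.57  2.36]
park+ [ 0.3  -0.09  2.08 -0.42  0.7   2.35]
up [-0.28  0.33  1.44 -0.1   1.67  1.26]
cylinder [ 0.4406 -0.069   0.0299] 0.74
cylinder [0.5697 0.1947 0.0031] 0.18
cylinder_rim [ 0.6522 -0.0572  0.0135] 0.62
2.7917 1.000088345980991
```

View pics/w1.png

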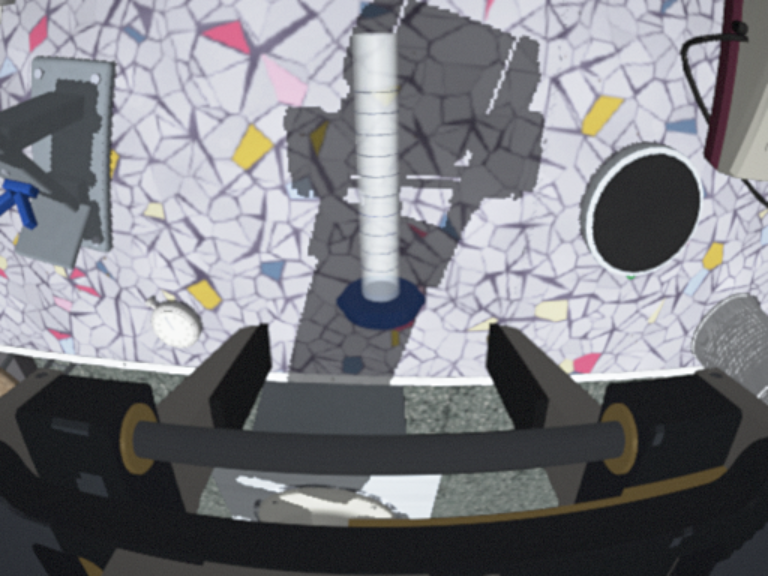

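The wrist picture shows the graduated tube running from its blue foot at (380,300) to its rim at (375,35), centred between the fingers. The big stand is at (643,210) and the rest is on the left. The choice is confirmed, so I'll grasp.

```bash
cat >> h.py <<'E'
CY=np.radians(2.3); C0=np.array([.4447,-.0668,.031])
E
python3 - <<'E'
from h import *
g=C0+D*axis(CY,np.radians(-5))+[0,0,.005]; o=ori(CY,P1,-1)
go(g+[0,0,.05],o,vel=.2)
f=ctrl.move_straight(tcp(g,o),o.as_rotvec(),vel=.08,f_stop=8); print('touch',f)
hand.gripper_to(0,25); print('open',readout.current_opening()*92, readout.current_finger_force())
go(g+[0,0,.20],o,vel=.2)
# above the rest
G=FOOT+(D+.010)*AX+.08*NRM+np.array([0,0,.05]); o2=ori(RY,P2,-1)
ctrl.move_ptp(tcp(G,o2),o2.as_rotvec())
print('open',readout.current_opening()*92, readout.current_clock())
for n in('side','top'):
    im,d=viewer.capture(n)
    if n=='side': save('s2',cv2.resize(im[200:360,130:330],(800,640))[:600])
    for k in('cylinder','cylinder_rim','rest_foot','rest_rim'):
        for r in spotter.pinpoint(k,n)[:2]: print(n,k,np.round(r['position'],4),round(r['p'],2))
im,d=viewer.capture('wrist'); save('w2',cv2.resize(im,(768,576)))
for k in('cylinder','cylinder_rim','rest_foot','rest_rim','rest'):
        for r in spotter.pinpoint(k,'wrist')[:2]: print('w',k,np.round(r['position'],4),round(r['p'],2))
print('expected foot',G-D*AX-.005*NRM,'rim',G+(.204-D)*AX-.005*NRM)
E
```

```text
touch False
open 28.25609823897674 24.986511287279427
open 28.2692721062705 7.4667
side cylinder [0.468  0.2149 0.1629] 0.59
side cylinder_rim [0.609  0.1877 0.3022] 0.69
side cylinder_rim [ 0.756  -0.1694 -0.0013] 0.22
side rest_foot [0.5138 0.208  0.0483] 0.56
side rest_foot [ 5.394e-01 -2.868e-01 -5.000e-04] 0.33
side rest_rim [ 0.5697  0.1972 -0.0028] 0.41
top cylinder [0.6482 0.1747 0.1945] 0.49
top cylinder_rim [0.6072 0.1882 0.3026] 0.65
top cylinder_rim [0.5141 0.2107 0.0511] 0.65
top rest_rim [0.6519 0.1766 0.1927] 0.8
w cylinder [0.4627 0.2161 0.1601] 0.92
w cylinder [ 0.756  -0.178   0.0008] 0.46
w cylinder_rim [0.6086 0.1869 0.305 ] 0.56
expected foot [0.46761074 0.21686954 0.16010357] rim [0.60849551 0.18589402 0.30435335]
```

View pics/s2.png

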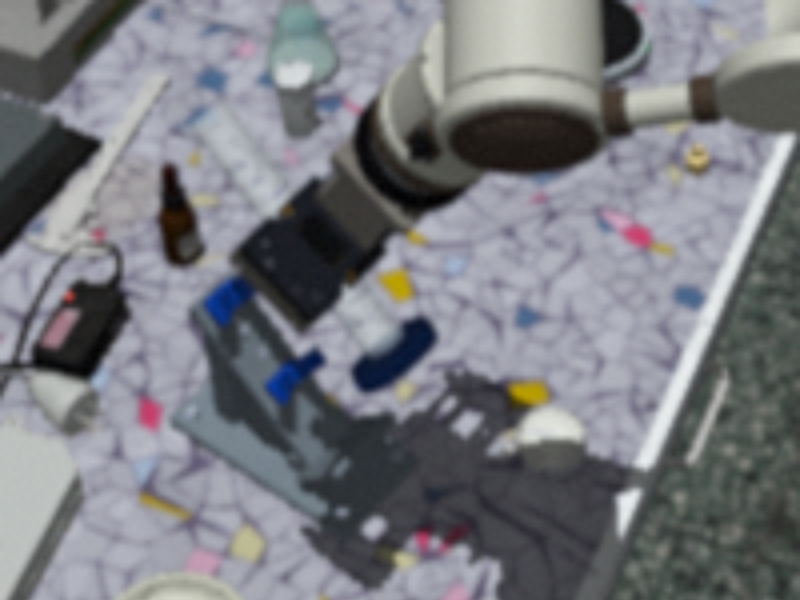

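View pics/w2.png

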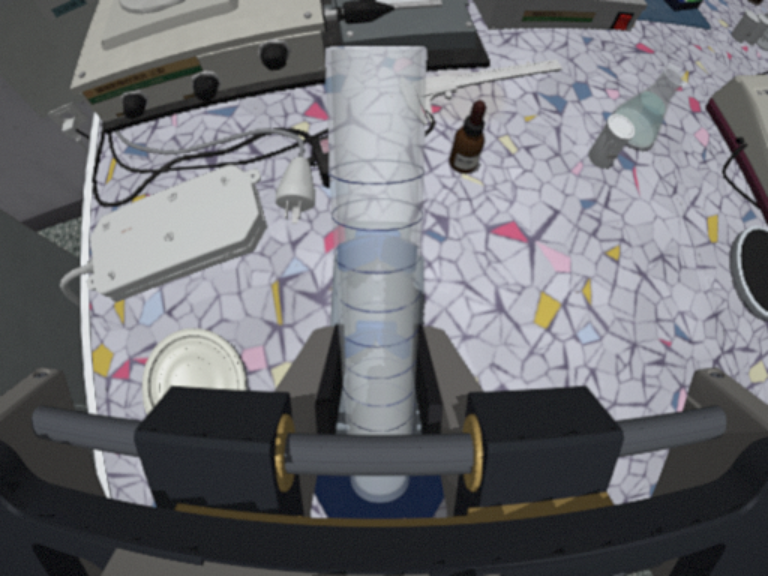

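The tube is held at 45° over the rest, with its foot at side-crop px (395,355) above the Vs at (228,300) and (295,378). The detected foot and rim match the prediction to within 4 mm. I'll lower it square to the slope and then slide it down to the ledge.

```bash
python3 - <<'E'
from h import *
o2=ori(RY,P2,-1); rv=o2.as_rotvec()
G=FOOT+(D+.010)*AX
def rel():
    g=readout.current_tool_pos()-0.019*o2.as_matrix()[:,2]-FOOT; return np.round([g@AX,g@NRM],4)
go(G+.08*NRM,o2,vel=.12)
go(G+.02*NRM,o2,vel=.12)
print('V',ctrl.move_straight(tcp(G-.004*NRM,o2),rv,vel=.03,f_stop=5),rel(),readout.current_contact_force())
p=np.array(readout.current_tool_pos())
print('ledge',ctrl.move_straight(p-.022*AX,rv,vel=.03,f_stop=5),rel(),readout.current_contact_force())
hand.gripper_to(.3,10); hand.gripper_to(.6); print('force',readout.current_contact_force())
p=np.array(readout.current_tool_pos())
ctrl.move_straight(p+.12*NRM,rv,vel=.2)
for n in('side','top','wrist'):
    im,d=viewer.capture(n)
    if n=='side': save('s3',cv2.resize(im[200:360,130:330],(800,640))[:600])
    for k in('cylinder','cylinder_rim'):
        for r in spotter.pinpoint(k,n)[:2]: print(n,k,np.round(r['position'],4),round(r['p'],2))
print(readout.current_clock(),'exp',FOOT,FOOT+.204*AX)
E
```

```text
V True [0.1031 0.0073] [0.27928822 2.14382616 0.78660378]
ledge True [0.0917 0.0075] [ 0.53154528 -0.39032534  1.89982224]
force [-0.02210867  0.2254177   0.24657751]
side cylinder [0.508  0.2115 0.0527] 0.58
side cylinder_rim [0.6497 0.1787 0.1922] 0.98
top cylinder [0.5104 0.2081 0.0477] 0.85
top cylinder_rim [0.6517 0.1787 0.195 ] 0.66
wrist cylinder [0.504  0.2075 0.0487] 0.95
wrist cylinder_rim [0.653  0.1804 0.194 ] 0.97
12.425 exp [0.5125 0.207  0.05  ] [0.65338476 0.17602448 0.19424978]
```

View pics/s3.png

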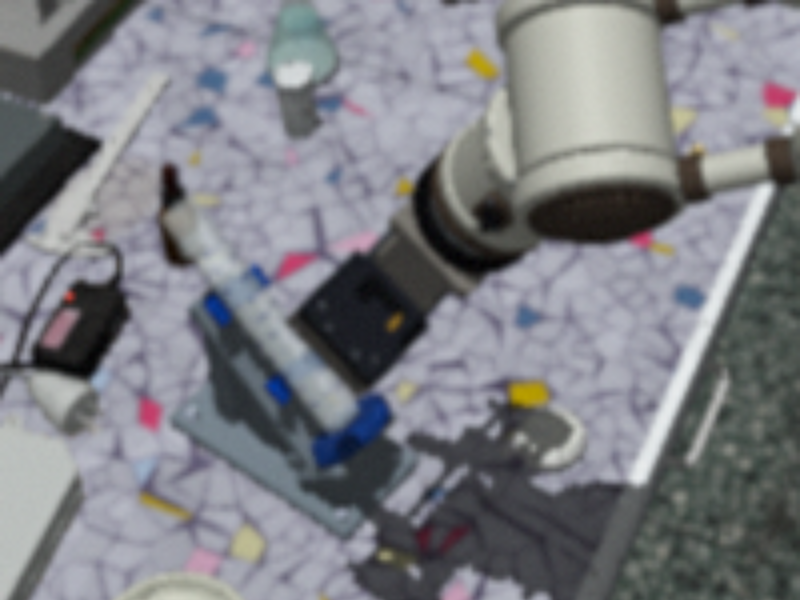

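The cylinder lies in both Vs, at crop px (237,290) and (280,390). Its foot is against the ledge at (350,430), and it has been released. Next comes the fresh grip.

```bash
cat >> h.py <<'E'
P3=np.radians(20); D2=.092
E
python3 - <<'E'
from h import *
o=ori(RY,P3,-1); rv=o.as_rotvec()
G=FOOT+D2*AX+[0,.001,0]
go(G+.10*NRM,o,vel=.2)
print('touch',ctrl.move_straight(tcp(G+.003*NRM,o),rv,vel=.08,f_stop=6))
hand.gripper_to(0,30); print('open',readout.current_opening()*92,readout.current_contact_force())
go(G+.003*NRM+[0,0,.02],o,vel=.05)
go(G+.003*NRM+[0,0,.17],o,vel=.2)
print('open',readout.current_opening()*92,np.round(readout.current_joint_positions(),2),readout.current_clock())
for yw in (-.5,-.3,-.1,.1,.3):
  for z in(.17,0):
    o3=ori(yw,P3+np.pi/4,-1); q=solver.solve_ik(tcp(STAND+[0,0,D2+z],o3),o3.as_rotvec()); print(yw,z,None if q is None else np.round(q,2))
im,d=viewer.capture('side')
for k in('cylinder','cylinder_rim'):
    for r in spotter.pinpoint(k,'side')[:1]: print(k,np.round(r['position'],4),round(r['p'],2))
print('exp',G-D2*AX+[0,0,.17],G+(.204-D2)*AX+[0,0,.17])
E
```

```text
touch False
open 28.50135163532869 [-0.7342486   0.47189283  0.12912612]
open 27.856944435308936 [ 0.2  -0.01  1.71 -0.15  1.13  2.03] 16.1167
-0.5 0.17 [-0.86 -0.41  2.37  1.36  0.33  0.06]
-0.5 0 [-0.86  0.09  2.41  2.5   0.55 -1.16]
-0.3 0.17 [-1.01 -0.37  2.34  1.37  0.65 -0.1 ]
-0.3 0 [-1.01  0.11  2.38  2.03  0.72 -0.93]
-0.1 0.17 [-1.12 -0.27  2.27  1.33  0.91 -0.22]
-0.1 0 [-1.12  0.17  2.31  1.72  0.89 -0.83]
0.1 0.17 [-1.18 -0.14  2.17  1.27  1.14 -0.32]
0.1 0 [-1.18  0.26  2.2   1.5   1.05 -0.8 ]
0.3 0.17 [-1.2  -0.01  2.04  1.2   1.32 -0.4 ]
0.3 0 [-1.2   0.35  2.06  1.32  1.2  -0.78]
cylinder [0.5086 0.2085 0.2212] 0.92
cylinder_rim [0.653  0.1772 0.3591] 0.55
exp [0.5125 0.208  0.22  ] [0.65338476 0.17702448 0.36424978]
```

```bash
python3 - <<'E'
from h import *
o3=ori(.1,P3+np.pi/4,-1); G=STAND+[0,0,D2+.17]
q=solver.solve_ik(tcp(G,o3),o3.as_rotvec()); ctrl.movej(q)
go(STAND+[0,0,D2+.05],o3,vel=.12)
print(readout.current_opening()*92,readout.current_clock(),readout.current_contact_force())
for n in('side','top','wrist'):
    im,d=viewer.capture(n)
    if n=='side': save('s4',cv2.resize(im[100:300,190:430],(720,600)))
    if n=='wrist': save('w4',cv2.resize(im,(768,576)))
    for k in('cylinder','cylinder_rim','stand'):
        for r in spotter.pinpoint(k,n)[:1]: print(n,k,np.round(r['position'],4),round(r['p'],2))
print('exp',STAND+[0,0,.05])
E
```

```text
28.177007008240935 19.4333 [ 0.6403116  -1.16712905 -1.43141653]
side cylinder [ 0.5345 -0.2889  0.072 ] 0.75
side cylinder_rim [ 0.5383 -0.2862  0.2719] 0.85
side stand [ 0.5369 -0.2898 -0.0057] 0.73
top cylinder [ 0.5348 -0.284   0.0671] 0.69
top cylinder_rim [ 0.5341 -0.285   0.2732] 0.51
top stand [ 0.5314 -0.289   0.0014] 0.63
wrist cylinder [ 0.5268 -0.2852  0.0694] 0.92
wrist cylinder_rim [ 0.54   -0.2869  0.2702] 0.71
exp [ 0.534 -0.287  0.07 ]
```

View pics/s4.png

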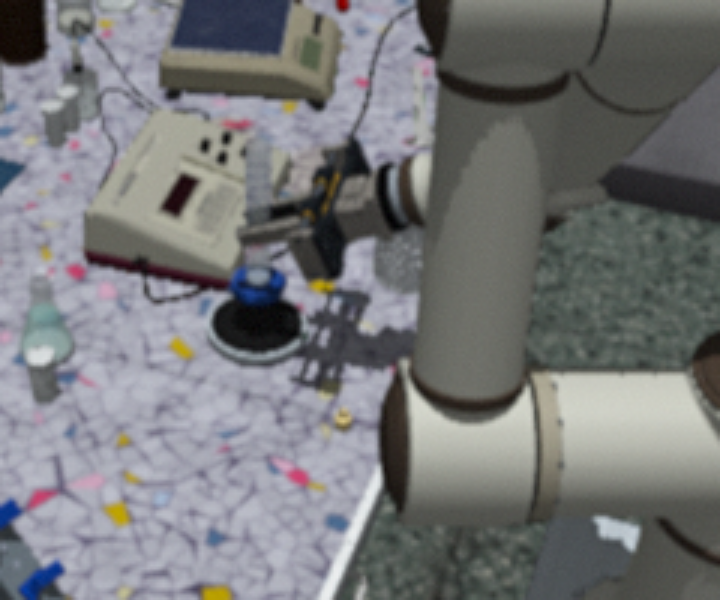

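View pics/w4.png

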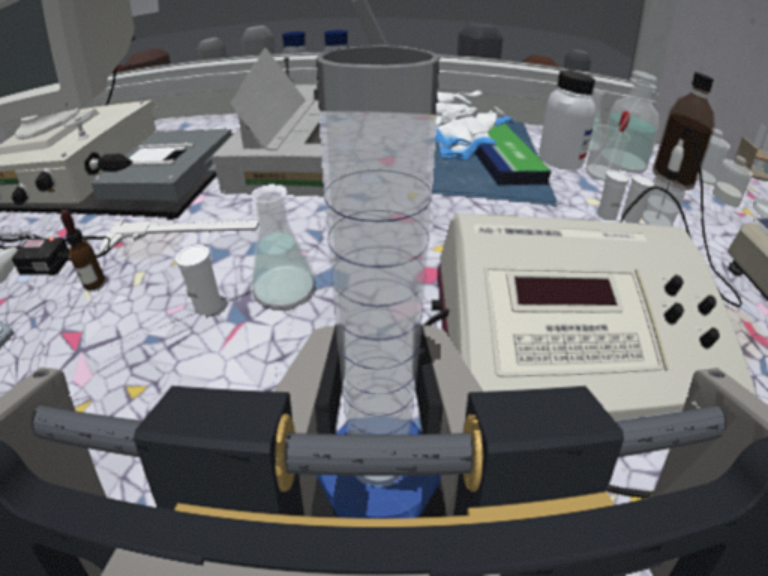

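The side crop shows the cylinder upright, foot at (258,283) over the middle of the disc at (258,325). The wrist view shows it firmly between the pads, leaning about 1.5° forward. I'll correct the lean and set it down.

```bash
python3 - <<'E'
from h import *
o3=ori(.1,P3+np.pi/4+np.radians(1.5),-1); rv=o3.as_rotvec()
G=STAND+[0,0,D2]
go(G+[0,0,.012],o3,vel=.1)
print('down',ctrl.move_straight(tcp(G-[0,0,.008],o3),rv,vel=.015,f_stop=4),np.array(readout.current_tool_pos())-tcp(G,o3),readout.current_contact_force())
hand.gripper_to(.38,10); ctrl.sleep(.2); hand.gripper_to(.7)
p=np.array(readout.current_tool_pos()); z=o3.as_matrix()[:,2]
ctrl.move_straight(p-.12*z,rv,vel=.12)
ctrl.move_straight(p-.12*z+[-.05,0,.08],rv,vel=.15)
ctrl.sleep(.3)
for n in('side','top','wrist'):
    im,d=viewer.capture(n)
    if n=='side': save('s5',cv2.resize(im[100:340,170:430],(650,600)))
    for k in('cylinder','cylinder_rim','stand'):
        for r in spotter.pinpoint(k,n)[:1]: print(n,k,np.round(r['position'],4),round(r['p'],2))
print(readout.current_clock())
E
```

```text
down True [3.07255932e-04 2.12819907e-05 1.17660075e-03] [-0.28612046  0.14731863  3.38880846]
side cylinder [ 0.5341 -0.2858  0.02  ] 0.77
side cylinder_rim [ 0.5342 -0.2879  0.2227] 0.72
side stand [ 0.5365 -0.2879 -0.0022] 0.81
top cylinder [ 0.5373 -0.2845  0.0144] 0.69
top cylinder_rim [ 0.5354 -0.2855  0.2209] 0.65
top stand [ 5.305e-01 -2.880e-01 -1.000e-04] 0.96
wrist cylinder [ 0.5315 -0.2891  0.0193] 0.92
wrist cylinder_rim [ 0.5328 -0.2858  0.222 ] 0.64
wrist stand [ 0.5349 -0.29   -0.0038] 0.95
25.3083
```

View pics/s5.png

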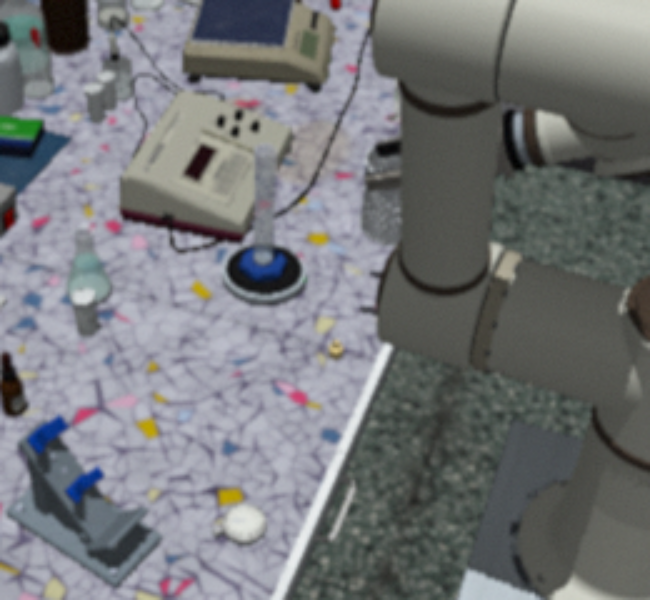

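The cylinder stands upright and centred on the stand, foot at crop px (263,265), with the arm clear of it and the bystanders where they were.

```bash
python3 -c "
from h import *
print(ctrl.finish_job())"
```

```text
the job is handed in; nothing more can be done
None
```

The job is handed in at about 25 s on the robot's clock: the cylinder was parked in the angled rest and released, then regripped by the tube, set down gently upright in the middle of the 120 mm stand and let go, with the arm clear and the bystanders undisturbed as far as the pictures show.

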